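# Lay out the cleaned candelabrum parts on their pads

## Task

Put each of the four cleaned brass candelabrum parts (drip pan, square foot, two-light branch, knop) on the blue foam pad whose white silhouette has its shape and size, upright, centred on it and turned to fit it. Set the parts down rather than dropping them, and leave the candle stub and the amber wax jar standing where they are.

Things in the scene. Friction and masses are not known exactly. Their poses are not given: they have to be found in the camera images.
- drip_pan: Loose brass drip pan with a candle socket: round dish 82 mm across and 13 mm high on a 40 mm round base, with an upright round socket 28 mm in diameter in its middle (black dot on top), rising from the dish to 51 mm. Stands upright; origin at the centre of its underside, z up. Easiest gripped by the socket.
- square_foot: Loose brass square foot: 66 x 66 mm plate 10 mm high, a 46 x 46 mm step to 19 mm, and an upright square stem 22 x 22 mm from there to 52 mm, all centred and with their sides parallel. Origin at the centre of its underside, z up, x and y parallel to the sides. Easiest gripped by the stem.
- branch: Loose brass two-light branch lying flat, 105 mm long along its x: bar 14 mm wide and high; a middle block 26 (x) x 20 (y) mm, 36 mm high; at each end, 41 mm from the middle, a round candle cup 23 mm across, 34 mm high (black dot on top). Origin at the centre of its underside, z up. Easiest gripped by the middle block along y. Both ends are alike.
- knop: Loose brass knop (small turned ball-shaped ornament) standing upright: 32 mm round foot, swelling to 42 mm in diameter between 19 and 31 mm height, then narrowing to a 16 mm neck from 42 to 52 mm height. Origin at the centre of its underside, z up.
- pad_pan: Fixed flat blue foam pad, 8 mm thick, origin at the centre of its underside (pad top 8 mm above it), z up; 110 x 110 mm, with a large white round silhouette 88 mm across in its centre, for the drip pan.
- pad_foot: Fixed flat blue foam pad, 8 mm thick, origin at the centre of its underside (pad top 8 mm above it), z up; 100 x 100 mm, with a white square silhouette 72 x 72 mm in its centre, sides parallel to its x and y, for the square foot.
- pad_branch: Fixed flat blue foam pad, 8 mm thick, origin at the centre of its underside (pad top 8 mm above it), z up; 128 (x) x 64 (y) mm, with a long filled white silhouette, round at its ends, 114 x 28 mm in its centre, long along its x, for the two-light branch.
- pad_knop: Fixed flat blue foam pad, 8 mm thick, origin at the centre of its underside (pad top 8 mm above it), z up; 80 x 80 mm, with a small white round silhouette 46 mm across in its centre, for the knop.
- candle: Loose stub of a white church candle standing upright, 40 mm in diameter, 50 mm high with a short black wick; origin at the centre of its underside. To be left alone.
- jar: Loose closed amber glass jar of wax with a green cap, standing, 48 mm in diameter and 55 mm high; origin at the centre of its underside. To be left alone. (A red rubber dust blower 54 mm in diameter and 55 mm high also stands among the things.)
Not all that is in view belongs to the job. What is shaped like the drip_pan but green is not meant.

How it is judged:
At the end, for the whole second after the job is handed in: Each part upright (0.12 rad) on its own pad, within 12 mm of its centre; foot and branch turned within 0.21 rad of their silhouettes (any fitting way round); all released and at rest; candle stub and wax jar upright, within 20 mm of where they began (horizontal distance between drip_pan and pad_pan below 0.012 m and z of drip_pan in the frame of pad_pan between 0.005 and 0.012 m and angle between each of drip_pan, square_foot, branch, knop's own z axis and vertical below 0.12 rad and linear speed of each of drip_pan, square_foot, branch, knop below 0.02 m/s and horizontal distance between square_foot and pad_foot below 0.012 m and z of square_foot in the frame of pad_foot between 0.005 and 0.012 m and horizontal distance between branch and pad_branch below 0.012 m and z of branch in the frame of pad_branch between 0.005 and 0.012 m and horizontal distance between knop and pad_knop below 0.012 m and z of knop in the frame of pad_knop between 0.005 and 0.012 m and (angle between the x axis of square_foot and the x axis of pad_foot, either way round below 0.21 rad or angle between the x axis of square_foot and the y axis of pad_foot, either way round below 0.21 rad) and angle between the x axis of branch and the x axis of pad_branch, either way round below 0.21 rad and distance of each of candle, jar from where it was at the start of the episode below 0.02 m and angle between each of candle, jar's own z axis and vertical below 0.15 rad); the robot touches nothing.
It fails at once if the candle stub is knocked over or shifted by more than 20 mm (distance of candle from where it was at the start of the episode above 0.02 m or angle between candle's own z axis and vertical above 0.3 rad).
It fails at once if the wax jar is knocked over or shifted by more than 20 mm (distance of jar from where it was at the start of the episode above 0.02 m or angle between jar's own z axis and vertical above 0.3 rad).
It fails at once if a brass part is dropped or thrown (faster than 0.7 m/s with no finger on it, a fall of about 25 mm) ((linear speed of drip_pan above 0.7 m/s and contact force between drip_pan and the fingers below 0.05 N) or (linear speed of square_foot above 0.7 m/s and contact force between square_foot and the fingers below 0.05 N) or (linear speed of branch above 0.7 m/s and contact force between branch and the fingers below 0.05 N) or (linear speed of knop above 0.7 m/s and contact force between knop and the fingers below 0.05 N)).
It also fails if it takes over 120 s, if anything falls off the work surface, if the arm or the gripper's body presses on something with over 40 N, if the wrist force passes 120 N, or if a joint passes its speed limit or range.

## Robot

A 6-joint arm with a two-finger parallel gripper is mounted at the origin on the work surface. World frame = base frame: x ahead of the robot, y to its left, z up, the work surface at z = 0. Lengths are in m, angles in rad, forces in N, time in s.
With the tool pointing down it reaches from about 0.425 to 0.95 m from the base axis. Payload 3.5 kg.
Tool frame: the origin (TCP) lies between the finger pads; the fingertips stand 22 mm ahead of it and the grasp point (between the pads) lies 3 mm ahead of it (ctrl.nose_length is the z of the fingertips in the tool frame, in m); z points along the fingers, y is the line along which they close (so a half turn about z gives the same grasp; the last joint's range is limited). The gripper opens to 85 mm and grips with 20 to 120 N. Pads are 22 mm wide; open, the fingers measure 114 mm over their backs; the gripper's body (76 mm by 85 mm) begins 54 mm behind the grasp point. The pads swing forward as they close: fully open they stand 13 mm farther back than shut.
Start: joints at [0.979, 0.286, 1.577, -0, 1.279, -0.15], TCP at [0.289, 0.61, 0.253] pointing down, gripper open.
Joint ranges: [-2.77, 2.77], [-0.9, 2.22], [0.21, 2.48], [-1.53, 4.67], [0.24, 2.81], [-2.84, 2.84]. Speed limits (rad/s): [2.79, 2.79, 3.14, 3.14, 3.14, 3.14].

## Interface

Orientations are given as a unit quaternion [x, y, z, w].
In Python, from plant import ctrl gives the robot as it stands. The module is installed in compiled form; this text tells all that it offers.
- The arm moves only by the tool send_rows, never from a script. Its argument "rows" is text: rows parted by semicolons, each of 7 numbers parted by spaces: the turn, a rotation vector about the tool's x, y, z in a scale on which 1.0 is 360 degrees, then the shift along the tool's x, y, z in normalised numbers (1 is 400 mm), then the opening, from -1 (shut) to 1 (fully open). A call has 1 to 8 rows; each row is the pose to reach, as a shift and turn from the pose commanded when the call began, along the tool's axes at that moment; what a row does not reach only later rows make up. A row lasts 1/8 s, in which the tool goes at most 62.5 mm and 10.7 degrees, less where a joint would pass 70% of its speed; a pose out of reach is approached as far as the arm can. Shift and turn numbers lie between -1 and 1, and a call with a number outside is refused. A call with a gripper value outside its range is refused whole. The fingers move at their own pace and stop on an object; "grip_force" is the grip in N (left out, the last holds). Time passes only in rows, so rows that repeat a pose let the fingers close. It gives the time, the measured TCP pose, the force, the opening and the grip force at its end, in the units of the state.
- ctrl.get_state(): the state, without advancing time (a new reading comes with each control period).
- ctrl.read_camera(name): name is "scene" or "top"; returns a dict with "color" (420x560x3 uint8, red, green, blue), "fx", "fy", "cx", "cy" (pixels), "extrinsics" (4x4, takes a point from world to camera coordinates). Camera axes: x right, y down, z forward; pixel columns grow to the right and rows downward; lengths in m; the calibration is good to about 2 mm. A picture is of the moment at which its call begins. There is no depth.
- ctrl.sign_off(): hands the job in; it is judged then, once.
Trained networks look in a picture, given as the dict that the camera call returned (one of the last four; its "shot" number tells which), for a name from the list of things; names that differ only in an ending like _2 or _b are one class to them, and where a whole thing is asked for, a point or a joint stands for the part that bears it (a point fixed in the world has none). Each returns a list of dicts, best first, with "p" (0 to 1); they miss things now and then, are a little off and sometimes report something else, mostly with a low value. They report only what shows in the picture. A call takes as long as a camera call. They do not tell look-alikes from the thing itself.
- ctrl.look_for(picture, target): "position" ([x, y, z] in m, in the coordinates of the camera as it stood for that picture, good to about 4 mm: the middle of the surface that is visible of it).
The state is a dict: "time": time; "qpos": joint angles; "dq": joint speeds; "joint_efforts": joint torques, N m; "eef_pos": TCP position; "tcp_rot": TCP orientation; "contact_force": force on the tool from outside, world axes, zero at the start; "wrist_torque": the same for the moment, N m; "opening": opening from 0.0 (shut) to 1.0 (fully open); "finger_force": force on a finger pad.
Only numpy, scipy, OpenCV 4.12 (cv2) and the standard library are available. Lean on these libraries where they do the work, as an engineer would, in place of code of your own. Each camera call takes 0.05 s, during which the arm holds its last target. There are 200 camera calls.

## Working session

There is one attempt and no reset: what is moved stays moved. The work goes in short steps, Python scripts to look and compute and a tool call to move; the robot and the scene stay as the last step left them, time stands still between calls to the robot, and variables do not carry over. Pictures are saved under pics/ and viewed, at most 14 in all, crops included, and the job is handed in when it is done.

Besides the shell and the picture viewer there is one more tool, called after "Call:" as name(argument=value, ...), one argument or row to a line, values as JSON. send_rows: Moves the arm, as the interface text tells. Its arguments: {"type":"object","properties":{"rows":{"type":"string"},"grip_force":{"type":"number"}},"required":["rows"]}

```bash
mkdir -p pics
cat > h.py <<'E'
import numpy as np, cv2, pickle
from plant import ctrl
from scipy.spatial.transform import Rotation as R
def shot(n,save=None):
    p=ctrl.read_camera(n)
    if save: cv2.imwrite('pics/'+save,cv2.cvtColor(p['color'],cv2.COLOR_RGB2BGR))
    return p
def ray(p,u,v,z):
    E=np.array(p['extrinsics']);Rm,t=E[:3,:3],E[:3,3]
    c=-Rm.T@t; d=Rm.T@np.array([(u-p['cx'])/p['fx'],(v-p['cy'])/p['fy'],1])
    return c+d*(z-c[2])/d[2]
def world(p,q):
    E=np.array(p['extrinsics']);return E[:3,:3].T@(np.array(q)-E[:3,3])
def pix(p,X):
    E=np.array(p['extrinsics']);c=E[:3,:3]@np.array(X)+E[:3,3]
    return p['fx']*c[0]/c[2]+p['cx'],p['fy']*c[1]/c[2]+p['cy']
E
cat > a.py <<'E'
from h import *
s=ctrl.get_state();print(s['time'],s['eef_pos'],s['tcp_rot'],s['opening'],ctrl.nose_length)
for n in('top','scene'):
    p=shot(n,n+'0.png');E=np.array(p['extrinsics']);print(n,p['fx'],p['cx'],p['cy'],(-E[:3,:3].T@E[:3,3]).round(3),E[:3,:3].round(2).tolist())
    for t in 'drip_pan square_foot branch knop pad_pan pad_foot pad_branch pad_knop candle jar'.split():
        for r in ctrl.look_for(p,t)[:3]:
            w=world(p,r['position']);print(t,round(r['p'],2),w.round(3),np.round(pix(p,w)))
E
python3 a.py
```

```text
0.0 [0.28820874 0.60970809 0.25192561] [ 2.19087836e-01  9.75704406e-01 -1.11170033e-03 -4.43751689e-04] 0.999392481247999 0.022
top 474.6376304128976 272.3191870155444 209.00531103179236 [0.355 0.015 1.121] [[0.0, -1.0, -0.0], [-0.99, -0.0, -0.13], [0.13, 0.0, -0.99]]
drip_pan 0.9 [0.654 0.358 0.014] [132. 143.]
drip_pan 0.75 [0.403 0.424 0.014] [ 99. 248.]
drip_pan 0.66 [0.448 0.076 0.008] [249. 229.]
square_foot 0.56 [ 0.648 -0.154  0.007] [345. 146.]
branch 0.88 [ 0.515 -0.402  0.03 ] [454. 200.]
branch 0.48 [0.45  0.079 0.005] [248. 228.]
knop 0.53 [0.371 0.251 0.038] [171. 262.]
pad_pan 0.72 [ 0.392 -0.271  0.005] [397. 253.]
pad_foot 0.86 [ 0.473 -0.106  0.008] [326. 218.]
pad_branch 0.95 [0.453 0.078 0.007] [248. 227.]
pad_knop 0.77 [0.661 0.123 0.009] [230. 141.]
pad_knop 0.37 [ 0.647 -0.153  0.009] [345. 146.]
candle 0.8 [0.566 0.005 0.045] [279. 177.]
jar 0.57 [ 0.52  -0.228  0.055] [382. 196.]
scene 429.02590744501174 278.3423538952238 207.98801199206693 [1.204 0.285 0.84 ] [[-0.38, 0.93, -0.01], [0.69, 0.28, -0.67], [-0.62, -0.26, -0.75]]
drip_pan 0.77 [0.541 0.387 0.014] [429. 260.]
drip_pan 0.75 [0.42  0.43  0.013] [455. 228.]
drip_pan 0.74 [0.663 0.362 0.013] [409. 299.]
square_foot 0.63 [ 0.663 -0.149  0.013] [201. 231.]
branch 0.69 [ 0.525 -0.396  0.025] [147. 167.]
knop 0.47 [0.384 0.259 0.035] [391. 193.]
knop 0.45 [0.54  0.388 0.014] [430. 260.]
knop 0.23 [ 0.665 -0.146  0.015] [202. 232.]
pad_pan 0.57 [ 0.4   -0.262  0.008] [211. 156.]
pad_foot 0.9 [ 0.482 -0.104  0.011] [248. 188.]
pad_branch 0.56 [0.46  0.078 0.005] [315. 202.]
pad_knop 0.73 [0.665 0.129 0.004] [307. 269.]
candle 0.73 [0.581 0.005 0.043] [271. 218.]
jar 0.72 [ 0.536 -0.23   0.039] [196. 182.]
```

Run:
```python
import cv2
a=cv2.imread('pics/top0.png');b=cv2.imread('pics/scene0.png')
cv2.imwrite('pics/t0b.png',cv2.resize(a,(784,588),interpolation=cv2.INTER_CUBIC));cv2.imwrite('pics/s0b.png',cv2.resize(b,(784,588),interpolation=cv2.INTER_CUBIC))
```

```text
(no output)
```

View pics/t0b.png

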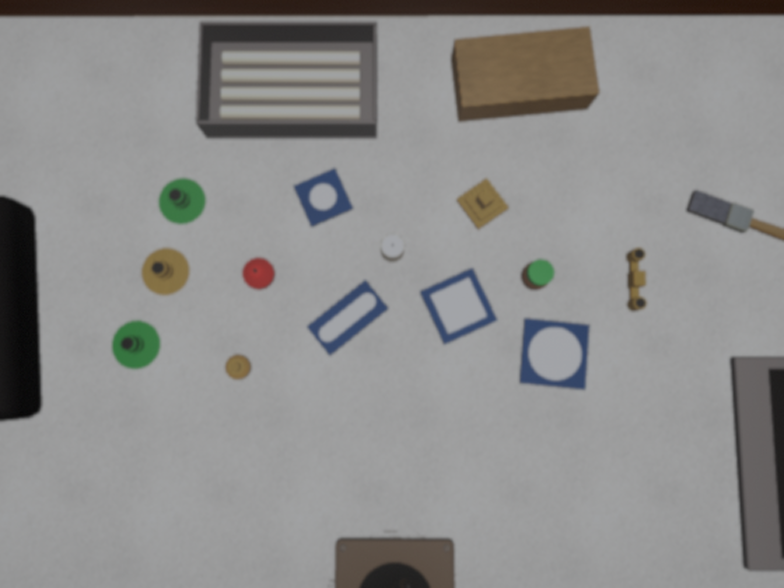

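View pics/s0b.png

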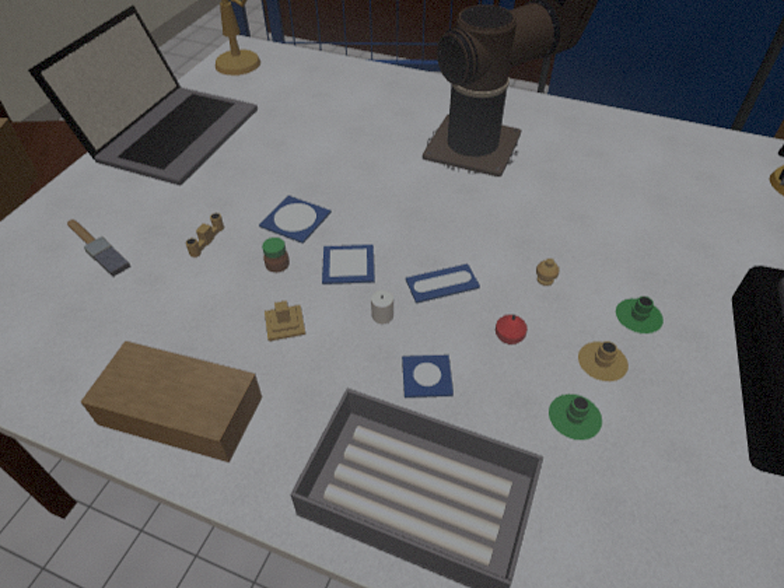

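The top view (784x588 enlargement) shows three pan-shaped things: green at (182,200), brass at (165,271) and green at (136,344). The brass one is meant, because the text rules out green ones. The knop is at (238,367), the foot at (483,203) and the branch at (637,279). The pads are: knop (323,197), branch (348,317), foot (458,306) and pan (555,353). The candle is at (393,248), the jar at (538,273) and the red blower at (258,273).

```bash
cat > m.py <<'E'
from h import *
def tri(p,a,q,b):
    def cd(p,u):
        E=np.array(p['extrinsics']);d=E[:3,:3].T@np.array([(u[0]-p['cx'])/p['fx'],(u[1]-p['cy'])/p['fy'],1]);return -E[:3,:3].T@E[:3,3],d/np.linalg.norm(d)
    c1,d1=cd(p,a);c2,d2=cd(q,b)
    s=np.linalg.lstsq(np.c_[d1,-d2],c2-c1,rcond=None)[0];x,y=c1+s[0]*d1,c2+s[1]*d2
    return (x+y)/2,np.linalg.norm(x-y)
def rectify(p,z,x0=.3,y0=-.5,w=1000,h=450,k=1000):  # metric map at height z, 1 px=1mm: col=y, row=x
    xs=[(x0,y0),(x0,y0+w/k),(x0+h/k,y0),(x0+h/k,y0+w/k)]
    H=cv2.getPerspectiveTransform(np.float32([pix(p,(*a,z)) for a in xs]),np.float32([((a[1]-y0)*k,(a[0]-x0)*k) for a in xs]))
    return cv2.warpPerspective(p['color'],H,(w,h),flags=cv2.INTER_CUBIC)
def blobs(p,z,lo,hi,mina=80):
    im=rectify(p,z);hs=cv2.cvtColor(im,cv2.COLOR_RGB2HSV);m=cv2.inRange(hs,lo,hi)
    m=cv2.morphologyEx(m,cv2.MORPH_CLOSE,np.ones((5,5)))
    out=[]
    for c in cv2.findContours(m,cv2.RETR_EXTERNAL,cv2.CHAIN_APPROX_NONE)[0]:
        if cv2.contourArea(c)<mina: continue
        (cx,cy),(w,h),a=cv2.minAreaRect(c);out.append((round(.3+cy/1000,4),round(-.5+cx/1000,4),round(w),round(h),round(a,1)))
    return out
BLUE=((100,90,30),(130,255,255));BRASS=((12,70,40),(30,255,255));RED=((0,150,60),(8,255,255))
E
cat > b.py <<'E'
from m import *
P={n:shot(n) for n in('top','scene')}
pickle.dump(P,open('P0.pkl','wb'))
for n,p in P.items():
    print(n,'pads (x,y,w,h,ang in col=y,row=x)');[print(b) for b in blobs(p,.008,*BLUE,mina=1000)]
    print('brass z=.013');[print(b) for b in blobs(p,.013,*BRASS,mina=150)]
a=cv2.resize(P['top']['color'][90:290,60:250],None,fx=3,fy=3,interpolation=cv2.INTER_CUBIC)
cv2.imwrite('pics/crop1.png',a[:,:,::-1])
def c(n,u,v,r=38): return cv2.resize(P[n]['color'][v-r:v+r,u-r:u+r],(380,295),interpolation=cv2.INTER_CUBIC)
cv2.imwrite('pics/crop2.png',np.vstack([np.hstack([c('top',118,194),c('scene',431,257)]),np.hstack([c('scene',203,230),c('scene',146,168)])])[:,:,::-1])
E
python3 b.py
```

```text
top pads (x,y,w,h,ang in col=y,row=x)
(0.6617, 0.1217, 74, 74, 66.0)
(0.468, 0.089, 24, 122, 50.4)
(0.4741, -0.1084, 94, 95, 65.6)
(0.4407, 0.067, 24, 121, 50.7)
(0.3942, -0.2676, 105, 104, 5.8)
brass z=.013
(0.6494, -0.1513, 62, 63, 54.9)
(0.5315, 0.3865, 77, 77, 90.0)
(0.5185, -0.4083, 28, 101, 0.7)
(0.371, 0.259, 38, 38, 90.0)
scene pads (x,y,w,h,ang in col=y,row=x)
(0.6661, 0.1237, 79, 78, 66.0)
(0.4786, -0.1064, 100, 97, 65.6)
(0.4587, 0.0802, 63, 126, 51.0)
(0.3987, -0.2655, 109, 109, 6.3)
brass z=.013
(0.651, -0.1521, 84, 65, 54.6)
(0.5333, 0.3873, 78, 79, 45.0)
(0.5145, -0.4093, 46, 125, 0.7)
(0.363, 0.2565, 72, 39, 90.0)
```

View pics/crop2.png

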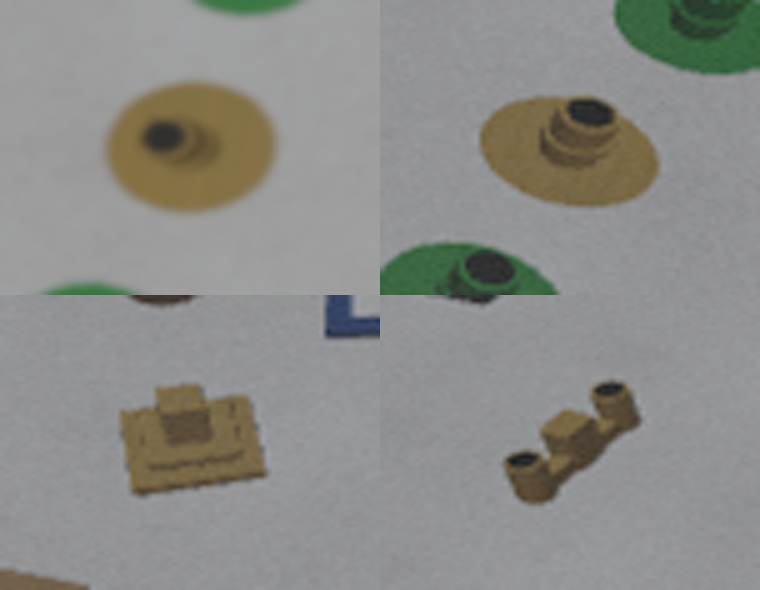

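The crop confirms it: the brass pan (top px (118,194), scene px (431,257)) stands between the two green ones. Next I refine with the white silhouettes and dark dots, triangulated from both views.

```bash
cat > c.py <<'E'
from m import *
P=pickle.load(open('P0.pkl','rb'));T,S=P['top'],P['scene']
def whites(p):
    hs=cv2.cvtColor(p['color'],cv2.COLOR_RGB2HSV);m=cv2.inRange(hs,*BLUE);cs,h=cv2.findContours(m,cv2.RETR_CCOMP,cv2.CHAIN_APPROX_NONE)
    o=[]
    for c,k in zip(cs,h[0]):
        if k[3]>=0 and cv2.contourArea(c)>150:
            M=cv2.moments(c);o.append((M['m10']/M['m00'],M['m01']/M['m00']))
    return o
est=dict(pad_knop=(.664,.123,.008),pad_branch=(.457,.078,.008),pad_foot=(.475,-.107,.008),pad_pan=(.395,-.267,.008))
def centroid(p,X,r,lo,hi):
    u,v=map(int,np.round(pix(p,X)));y0,x0=v-r,u-r
    hs=cv2.cvtColor(p['color'][y0:v+r+1,x0:u+r+1],cv2.COLOR_RGB2HSV);m=cv2.inRange(hs,lo,hi)
    n,l,st,ce=cv2.connectedComponentsWithStats(m)
    if n<2: return None
    i=1+np.argmax(st[1:,4]);return ce[i]+[x0,y0],int(st[i,4])
for k,X in est.items():
    r=[]
    for p in(T,S):
        w=whites(p);d=[np.hypot(*(np.array(a)-pix(p,X))) for a in w];i=int(np.argmin(d)) if d else 0;r.append(w[i] if d and d[i]<15 else None)
    if None in r:
        r=[centroid(p,X,14,(0,0,140),(180,50,255))[0] for p in(T,S)]
    print(k,np.round(r,1).tolist(),[x.round(4) for x in tri(T,r[0],S,r[1])],ray(T,*r[0],.008).round(4),ray(S,*r[1],.008).round(4))
DARK=((0,0,0),(180,255,62))
for k,X in dict(pan=(.532,.387,.051),cupA=(.518+.041,-.405,.034),cupB=(.518-.041,-.405,.034)).items():
    r=[centroid(p,X,7,*DARK) for p in(T,S)];print(k,r)
    if None in r: continue
    print([x.round(4) for x in tri(T,r[0][0],S,r[1][0])],ray(T,*r[0][0],X[2]).round(4),ray(S,*r[1][0],X[2]).round(4))
print('knop z25',[b for b in blobs(T,.025,*BRASS) if b[1]>.2])
print('red',blobs(T,.03,*RED))
# stem/block/knop tops: bright top faces
def face(n,X,r):
    p=P[n];u,v=map(int,np.round(pix(p,X)));return cv2.resize(p['color'][v-r:v+r,u-r:u+r],(260,260),interpolation=cv2.INTER_CUBIC)
rows=[np.hstack([face(n,X,20) for X in((.65,-.152,.03),(.518,-.405,.03),(.371,.256,.03))]) for n in P]
cv2.imwrite('pics/crop3.png',np.vstack(rows)[:,:,::-1])
for X in((.65,-.152,.03),(.518,-.405,.03),(.371,.256,.03)):print([np.round(pix(P[n],X)) for n in P])
E
python3 c.py
```

```text
pad_knop [[230.2, 140.1], [304.5, 266.9]] [array([0.6629, 0.1225, 0.0067]), np.float64(0.0002)] [0.6626 0.1223 0.008 ] [0.6638 0.1229 0.008 ]
pad_branch [[248.4, 225.7], [315.1, 200.7]] [array([0.4558, 0.0772, 0.0069]), np.float64(0.0007)] [0.4558 0.0768 0.008 ] [0.4567 0.0778 0.008 ]
pad_foot [[327.1, 217.9], [248.1, 187.2]] [array([ 0.4747, -0.1089,  0.0059]), np.float64(0.0)] [ 0.4745 -0.1087  0.008 ] [ 0.4765 -0.108   0.008 ]
pad_pan [[396.0, 252.3], [210.2, 154.9]] [array([ 0.394 , -0.269 ,  0.0053]), np.float64(0.0)] [ 0.3939 -0.2684  0.008 ] [ 0.3966 -0.2673  0.008 ]
pan [(array([112.33333333, 190.8       ]), 30), (array([434.41860465, 247.53488372]), 43)]
[array([0.5317, 0.3871, 0.05  ]), np.float64(0.0006)] [0.5316 0.3864 0.051 ] [0.5325 0.3872 0.051 ]
cupA [(array([456.15384615, 180.76923077]), 13), (array([136., 172.]), 13)]
[array([ 0.5588, -0.4067,  0.0331]), np.float64(0.0002)] [ 0.5587 -0.4065  0.034 ] [ 0.5595 -0.4058  0.034 ]
cupB [(array([457.        , 215.83333333]), 12), (array([153.16666667, 153.91666667]), 12)]
[array([ 0.4769, -0.405 ,  0.0326]), np.float64(0.0002)] [ 0.4767 -0.4046  0.034 ] [ 0.4781 -0.4037  0.034 ]
knop z25 [(0.5295, 0.3825, 76, 76, 45.0), (0.371, 0.2565, 37, 37, 45.0)]
red [(0.5255, 0.2255, 43, 45, 90.0)]
[array([346., 143.]), array([202., 223.])]
[array([456., 198.]), array([145., 164.])]
[array([169., 262.]), array([391., 191.])]
```

View pics/crop3.png

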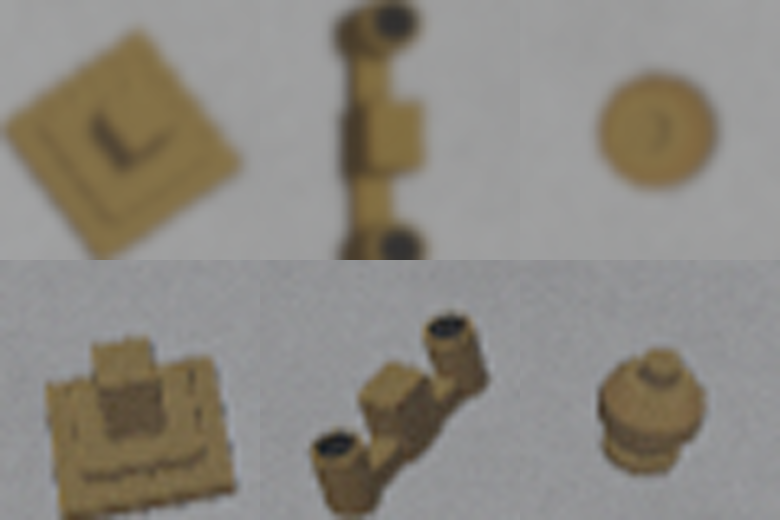

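Measured positions, with heights agreeing with the text to 1–3 mm:

| Thing | Position (x, y) | Angle |
|---|---|---|
| pan | .532, .387 | – |
| knop | .3715, .257 | – |
| foot | .650, -.152 | sides at 35° |
| branch | .518, -.406 | x axis at -1.3° |
| knop pad | .663, .1225 | – |
| branch pad | .456, .077 | x axis at -51° |
| foot pad | .475, -.1085 | sides at 24.4° |
| pan pad | .3945, -.268 | – |

I start with the knop.

```bash
cat > go.py <<'E'
# usage: go.py x y z beta [x y z beta ...]  -> tool-frame shifts (mm), turn about tool z (deg); beta = world angle of closing line
import sys
from h import *
s=ctrl.get_state();Rm=R.from_quat(s['tcp_rot']).as_matrix();p=np.array(s['eef_pos'])
b=np.degrees(np.arctan2(Rm[1,1],Rm[0,1]))
print('t',round(s['time'],2),'p',p.round(4),'beta',round(b,1),'tilt',round(np.degrees(np.arccos(-Rm[2,2])),2),'op',round(s['opening'],3),'ff',np.round(s['finger_force'],1),'F',np.round(s['contact_force'],1),'q6',round(s['qpos'][5],2))
a=list(map(float,sys.argv[1:]))
for i in range(0,len(a),4):
    d=Rm.T@(np.array(a[i:i+3])-p)*1000;print('shift',d.round(1),'dist',round(np.linalg.norm(d)),'turn z',round(-(a[i+3]-b),1))
E
python3 go.py .3715 .257 .12 64.7 .3715 .257 .028 64.7
```

```text
t 1.2 p [0.2886 0.6102 0.2534] beta 64.7 tilt 0.0 op 0.999 ff 0.0 F [0.5 1.  0.9] q6 -0.15
shift [-226.  -283.8  133.3] dist 387 turn z -0.0
shift [-226.  -283.8  225.3] dist 427 turn z -0.0
```

Units first: shifts go in shares of 400 mm and turns go in shares of 360 degrees. So -284 mm / 400 = -0.71, -226 mm / 400 = -0.565.

Call:
send_rows(
  rows="0 0 0 -0.075 -0.095 0.0375 1;0 0 0 -0.1625 -0.205 0.0875 1;0 0 0 -0.25 -0.315 0.14 1;0 0 0 -0.3375 -0.425 0.19 1;0 0 0 -0.425 -0.535 0.245 1;0 0 0 -0.5125 -0.645 0.3 1;0 0 0 -0.565 -0.71 0.3325 1;0 0 0 -0.565 -0.71 0.3325 1",
  grip_force=60,
)

```text
time: 2.2
eef_pos: [0.3711, 0.255, 0.1193]
tcp_rot: [0.221, 0.975, -0.001, -0.001]
contact_force: [-0.1, 0.5, 0.1]
opening: 1.0
finger_force: 0.0
```

```bash
python3 go.py .3715 .257 .028 64.7
python3 - <<'E'
from h import *
p=shot('scene');q=shot('top')
a=cv2.resize(p['color'][130:270,310:490],(540,420));b=cv2.resize(q['color'][210:310,110:230],(250,208))
cv2.imwrite('pics/k1.png',np.hstack([a,cv2.copyMakeBorder(b,0,212,0,0,cv2.BORDER_CONSTANT)])[:,:,::-1])
E
```

```text
t 2.2 p [0.3711 0.255  0.1193] beta 64.5 tilt 0.13 op 1.0 ff 0.0 F [-0.1  0.5  0.1] q6 -0.75
shift [ 0.4  2.1 91.3] dist 91 turn z -0.2
```

View pics/k1.png

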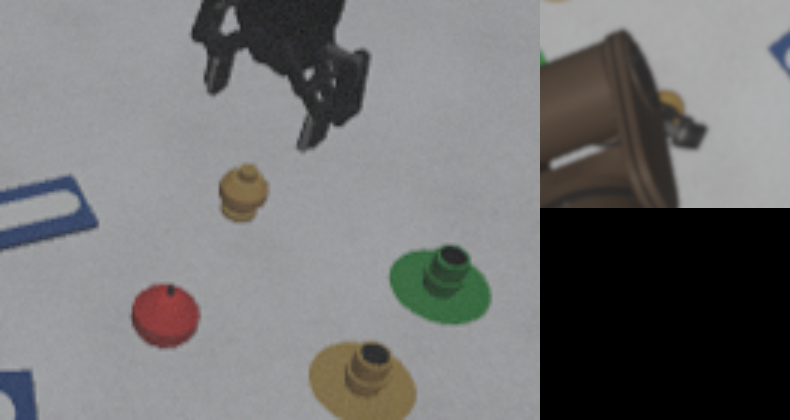

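The scene crop shows the open fingers straddling the knop at (243,193), one finger at about (215,80) and the other at (312,130), so I descend.

Converted, 91 mm / 400 = 0.2275, 75 mm / 400 = 0.1875.

Call:
send_rows(
  rows="0 0 0 0 0.005 0.0625 1;0 0 0 0 0.005 0.125 1;0 0 0 0 0.005 0.1875 1;0 0 0 0 0.005 0.2275 1;0 0 0 0 0.005 0.2275 1;0 0 0 0 0.005 0.2275 -1;0 0 0 0 0.005 0.2275 -1;0 0 0 0 0.005 0.2275 -1",
)

```text
time: 3.3
eef_pos: [0.3727, 0.2585, 0.0307]
tcp_rot: [0.219, 0.976, -0.0, 0.0]
contact_force: [-2.4, -2.8, 5.8]
opening: 0.461
finger_force: 59.7
```

Call:
send_rows(
  rows="0 0 0 0 0 0 -1;0 0 0 0 0 0 -1;0 0 0 0 0 0 -1;0 0 0 0 0 0 -1",
  grip_force=70,
)

```text
time: 3.8
eef_pos: [0.3727, 0.2585, 0.0307]
tcp_rot: [0.219, 0.976, -0.0, 0.0]
contact_force: [-2.5, -1.9, 6.9]
opening: 0.464
finger_force: 69.3
```

```bash
python3 go.py .3715 .257 .13 64.7 .663 .1225 .13 64.7
```

```text
t 3.8 p [0.3727 0.2585 0.0307] beta 64.7 tilt 0.04 op 0.464 ff 69.3 F [-2.5 -1.9  6.9] q6 -0.75
shift [  0.4  -1.9 -99.3] dist 99 turn z 0.0
shift [-320.6    1.   -99.2] dist 336 turn z 0.0
```

Converted, -99 mm / 400 = -0.2475, -70 mm / 400 = -0.175.

Call:
send_rows(
  rows="0 0 0 0 0 -0.0375 -1;0 0 0 0 0 -0.1 -1;0 0 0 0 0 -0.175 -1;0 0 0 0 0 -0.2475 -1;0 0 0 0 0 -0.2475 -1",
)

```text
time: 4.42
eef_pos: [0.374, 0.2594, 0.1311]
tcp_rot: [0.219, 0.976, 0.002, 0.003]
contact_force: [0.3, 0.4, -2.9]
opening: 0.457
finger_force: 71.2
```

```bash
python3 go.py .663 .1225 .13 64.7 .663 .1225 .04 64.7
python3 - <<'E'
from h import *
p=shot('scene')
cv2.imwrite('pics/k2.png',cv2.resize(p['color'][110:230,310:470],(640,480))[:,:,::-1])
E
```

```text
t 4.42 p [0.374  0.2594 0.1311] beta 64.7 tilt 0.4 op 0.457 ff 71.2 F [ 0.3  0.4 -2.9] q6 -0.75
shift [-3.198e+02 -1.000e-01  2.600e+00] dist 320 turn z -0.0
shift [-319.4   -0.6   92.6] dist 333 turn z -0.0
```

View pics/k2.png

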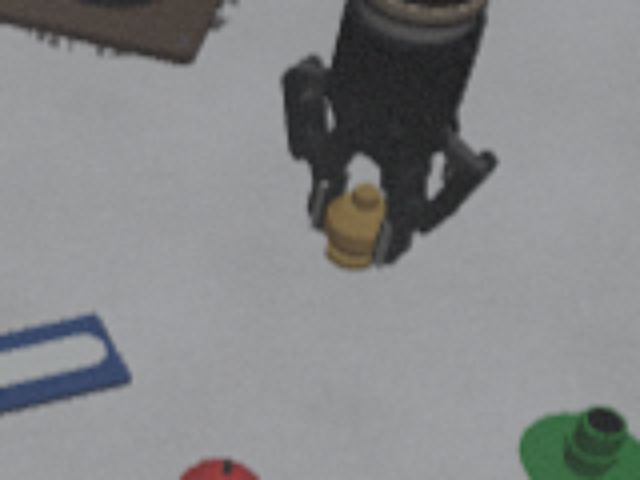

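The knop is held upright at (355,225). Next I carry it to its pad.

Converted, -320 mm / 400 = -0.8, -300 mm / 400 = -0.75.

Call:
send_rows(
  rows="0 0 0 -0.0375 0 0 -1;0 0 0 -0.1375 0 0 -1;0 0 0 -0.2625 0 0 -1;0 0 0 -0.3875 0 0 -1;0 0 0 -0.5125 0 0 -1;0 0 0 -0.6375 0 0 -1;0 0 0 -0.75 0 0 -1;0 0 0 -0.8 0 0.0075 -1",
)

```text
time: 5.48
eef_pos: [0.6636, 0.1192, 0.1228]
tcp_rot: [0.22, 0.975, -0.0, -0.001]
contact_force: [-0.4, -0.5, -2.4]
opening: 0.459
finger_force: 71.2
```

Converted, 75 mm / 400 = 0.1875, 65 mm / 400 = 0.1625.

Call:
send_rows(
  rows="0 0 0 0 0 0 -1;0 0 0 0 0 0.05 -1;0 0 0 0 0 0.1125 -1;0 0 0 0 0 0.1625 -1;0 0 0 0 0 0.1875 -1;0 0 0 0 0 0.1875 -1;0 0 0 0 0 0.1875 -1",
)

```text
time: 6.35
eef_pos: [0.6624, 0.1219, 0.0514]
tcp_rot: [0.219, 0.976, 0.0, 0.001]
contact_force: [0.4, -0.1, -1.9]
opening: 0.455
finger_force: 71.2
```

```bash
python3 go.py .663 .1225 .0415 64.7
python3 - <<'E'
from h import *
p=shot('scene');cv2.imwrite('pics/k3.png',cv2.resize(p['color'][190:310,230:390],(640,480))[:,:,::-1])
E
```

```text
t 6.35 p [0.6624 0.1219 0.0514] beta 64.7 tilt 0.12 op 0.455 ff 71.2 F [ 0.4 -0.1 -1.9] q6 -1.1
shift [-0.3  0.8  9.9] dist 10 turn z -0.0
```

View pics/k3.png

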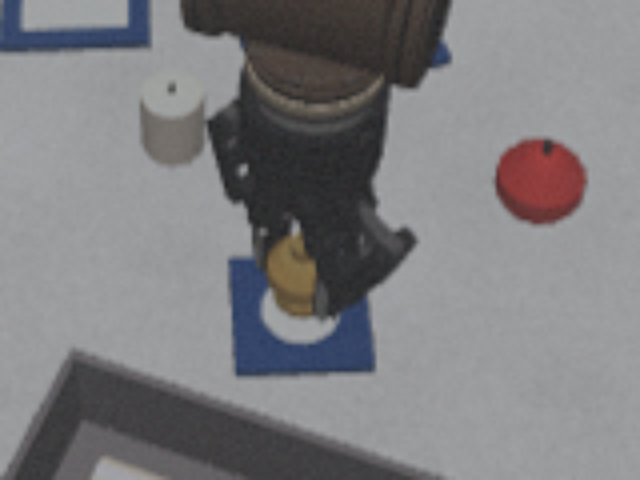

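The knop hangs about 10 mm above the silhouette centre at (300,310) and is upright. I lower it gently.

Converted, 12 mm / 400 = 0.03, 10 mm / 400 = 0.025.

Call:
send_rows(
  rows="0 0 0 0 0 0.01 -1;0 0 0 0 0 0.02 -1;0 0 0 0 0 0.025 -1;0 0 0 0 0 0.03 -1;0 0 0 0 0 0.03 -1",
)

```text
time: 7.02
eef_pos: [0.6615, 0.1218, 0.0389]
tcp_rot: [0.219, 0.976, -0.0, -0.0]
contact_force: [-2.4, -0.4, 1.9]
opening: 0.46
finger_force: 71.6
```

Converted, -91 mm / 400 = -0.2275, -70 mm / 400 = -0.175.

Call:
send_rows(
  rows="0 0 0 0 0 0 -0.05;0 0 0 0 0 0 0.1;0 0 0 0 0 0 0.5;0 0 0 0 0 0 1;0 0 0 0 0 0 1;0 0 0 0 0 -0.075 1;0 0 0 0 0 -0.175 1;0 0 0 0 0 -0.2275 1",
)

```text
time: 8.02
eef_pos: [0.6628, 0.1219, 0.1321]
tcp_rot: [0.219, 0.976, 0.0, 0.002]
contact_force: [0.2, 0.2, 0.4]
opening: 0.996
finger_force: 0.0
```

```bash
python3 go.py .532 .387 .13 64.7 .532 .387 .04 64.7
```

```text
t 8.03 p [0.6628 0.1219 0.1321] beta 64.7 tilt 0.23 op 0.996 ff 0.0 F [0.2 0.2 0.4] q6 -1.1
shift [231.6 183.8   1.7] dist 296 turn z -0.0
shift [231.9 183.6  91.7] dist 310 turn z -0.0
```

Call:
send_rows(
  rows="0 0 0 0.0875 0.07 0 1;0 0 0 0.1925 0.1525 0 1;0 0 0 0.2975 0.235 0 1;0 0 0 0.4025 0.32 0 1;0 0 0 0.5 0.4 0 1;0 0 0 0.58 0.46 0.005 1;0 0 0 0.58 0.46 0.005 1;0 0 0 0.58 0.46 0.005 1",
)

```text
time: 9.02
eef_pos: [0.5305, 0.3869, 0.1269]
tcp_rot: [0.219, 0.976, -0.0, -0.0]
contact_force: [-0.5, 1.1, -0.0]
opening: 1.0
finger_force: 0.0
```

```bash
python3 go.py .532 .387 .041 64.7;python3 - <<'E'
from m import *
p=shot('top');print([b for b in blobs(p,.025,*BRASS)])
from h import *
s=shot('scene');a=cv2.resize(p['color'][115:175,190:270],(400,300));b=cv2.resize(s['color'][235:295,265:345],(400,300))
c=cv2.resize(s['color'][200:300,370:503],(400,300));d=cv2.resize(p['color'][150:240,70:190],(400,300))
cv2.imwrite('pics/k4.png',np.vstack([np.hstack([a,b]),np.hstack([d,c])])[:,:,::-1])
E
```

```text
t 9.03 p [0.5305 0.3869 0.1269] beta 64.7 tilt 0.05 op 1.0 ff 0.0 F [-0.5  1.1 -0. ] q6 -0.65
shift [-1.3  0.8 85.9] dist 86 turn z 0.0
[(0.6643, 0.1222, 39, 38, 45.0), (0.6462, -0.1494, 62, 63, 55.0), (0.5141, -0.2241, 34, 11, 52.1), (0.5282, 0.3797, 71, 77, 28.4), (0.517, -0.4038, 27, 100, 0.7), (0.47, 0.4545, 340, 89, 90.0)]
```

View pics/k4.png

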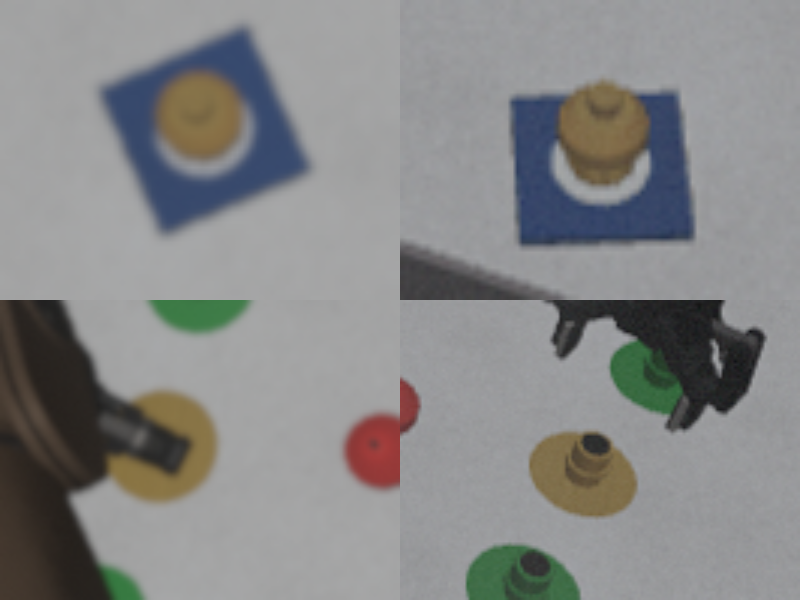

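The knop is upright and centred on its pad (200,113 in the crop, measured about (.662,.1215)). The gripper straddles the brass pan's socket, so I descend.

Converted, 84 mm / 400 = 0.21, 72 mm / 400 = 0.18.

Call:
send_rows(
  rows="0 0 0 -0.0025 0.0025 0.0625 1;0 0 0 -0.0025 0.0025 0.125 1;0 0 0 -0.0025 0.0025 0.18 1;0 0 0 -0.0025 0.0025 0.21 1;0 0 0 -0.0025 0.0025 0.21 1;0 0 0 -0.0025 0.0025 0.21 -1;0 0 0 -0.0025 0.0025 0.21 -1;0 0 0 -0.0025 0.0025 0.21 -1",
  grip_force=80,
)

```text
time: 10.12
eef_pos: [0.5323, 0.3881, 0.0442]
tcp_rot: [0.219, 0.976, 0.0, 0.001]
contact_force: [0.0, 0.9, -0.3]
opening: 0.371
finger_force: 0.0
```

Call:
send_rows(
  rows="0 0 0 0 0 0 -1;0 0 0 0 0 0 -1;0 0 0 0 0 0 -1;0 0 0 0 0 -0.03 -1;0 0 0 0 0 -0.0875 -1;0 0 0 0 0 -0.1625 -1;0 0 0 0 0 -0.2375 -1;0 0 0 0 0 -0.2375 -1",
)

```text
time: 11.12
eef_pos: [0.5339, 0.389, 0.1429]
tcp_rot: [0.219, 0.976, 0.003, 0.003]
contact_force: [0.8, 0.8, -3.0]
opening: 0.306
finger_force: 79.0
```

```bash
python3 go.py .50 .0 .14 64.7 .3945 -.268 .14 64.7 .3945 -.268 .06 64.7;python3 - <<'E'
from h import *
s=shot('scene');cv2.imwrite('pics/k5.png',cv2.resize(s['color'][160:280,360:520],(640,480))[:,:,::-1])
E
```

```text
t 11.12 p [0.5339 0.389  0.1429] beta 64.7 tilt 0.48 op 0.306 ff 79.0 F [ 0.8  0.8 -3. ] q6 -0.65
shift [-135.6 -366.2    1.1] dist 391 turn z -0.0
shift [-154.8 -653.6   -0.7] dist 672 turn z -0.0
shift [-154.4 -654.1   79.3] dist 677 turn z -0.0
```

View pics/k5.png

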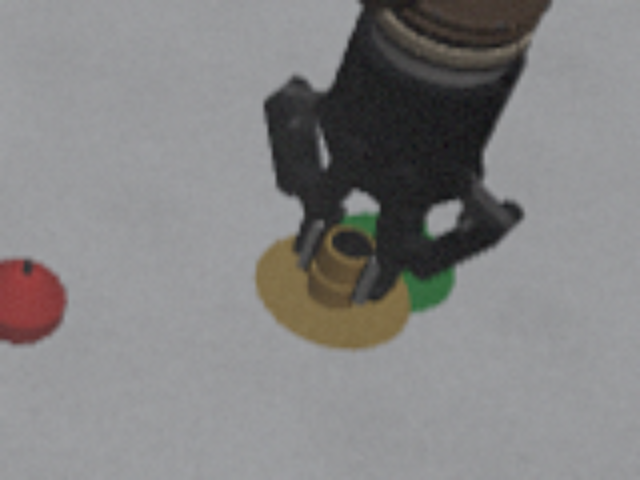

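The pan is held level at (335,290). Next I carry it in two legs.

Converted, -366 mm / 400 = -0.915, -315 mm / 400 = -0.7875.

Call:
send_rows(
  rows="0 0 0 -0.0175 -0.05 0 -1;0 0 0 -0.06 -0.1625 0 -1;0 0 0 -0.105 -0.2875 0 -1;0 0 0 -0.1525 -0.4125 0 -1;0 0 0 -0.2 -0.5375 0 -1;0 0 0 -0.245 -0.6625 0 -1;0 0 0 -0.2925 -0.7875 0 -1;0 0 0 -0.34 -0.915 0 -1",
)

```text
time: 12.18
eef_pos: [0.496, -0.0032, 0.1365]
tcp_rot: [0.219, 0.976, -0.0, -0.002]
contact_force: [1.0, -0.0, -3.4]
opening: 0.306
finger_force: 79.3
```

Converted, -287 mm / 400 = -0.7175, -275 mm / 400 = -0.6875.

Call:
send_rows(
  rows="0 0 0 -0.0075 -0.1125 0 -1;0 0 0 -0.0175 -0.2375 0 -1;0 0 0 -0.025 -0.3625 0 -1;0 0 0 -0.0325 -0.4875 0 -1;0 0 0 -0.04 -0.6125 0 -1;0 0 0 -0.045 -0.6875 0 -1;0 0 0 -0.0475 -0.7175 0 -1;0 0 0 -0.0475 -0.7175 0 -1",
)

```text
time: 13.18
eef_pos: [0.3918, -0.2685, 0.1373]
tcp_rot: [0.22, 0.976, 0.001, -0.001]
contact_force: [-0.1, -0.1, -3.2]
opening: 0.302
finger_force: 79.3
```

```bash
python3 go.py .3945 -.268 .062 64.7
```

```text
t 13.18 p [ 0.3918 -0.2685  0.1373] beta 64.6 tilt 0.13 op 0.302 ff 79.3 F [-0.1 -0.1 -3.2] q6 -1.94
shift [-2.4  1.5 75.3] dist 75 turn z -0.1
```

Converted, 76 mm / 400 = 0.19, 70 mm / 400 = 0.175.

Call:
send_rows(
  rows="0 0 0 -0.005 0.0025 0.0375 -1;0 0 0 -0.005 0.0025 0.0875 -1;0 0 0 -0.005 0.0025 0.1375 -1;0 0 0 -0.005 0.0025 0.175 -1;0 0 0 -0.005 0.0025 0.19 -1;0 0 0 -0.005 0.0025 0.19 -1;0 0 0 -0.005 0.0025 0.19 -1",
)

```text
time: 14.05
eef_pos: [0.3955, -0.2691, 0.063]
tcp_rot: [0.219, 0.976, -0.0, 0.001]
contact_force: [0.3, 0.4, -3.4]
opening: 0.302
finger_force: 79.3
```

```bash
python3 go.py .3945 -.268 .052 64.7;python3 - <<'E'
from h import *
p=shot('top');s=shot('scene')
a=cv2.resize(p['color'][210:300,340:460],(400,300));b=cv2.resize(s['color'][115:205,150:270],(400,300))
cv2.imwrite('pics/k6.png',np.hstack([a,b])[:,:,::-1])
E
```

```text
t 14.05 p [ 0.3955 -0.2691  0.063 ] beta 64.7 tilt 0.09 op 0.302 ff 79.3 F [ 0.3  0.4 -3.4] q6 -1.94
shift [ 1.4  0.6 11. ] dist 11 turn z -0.0
```

View pics/k6.png

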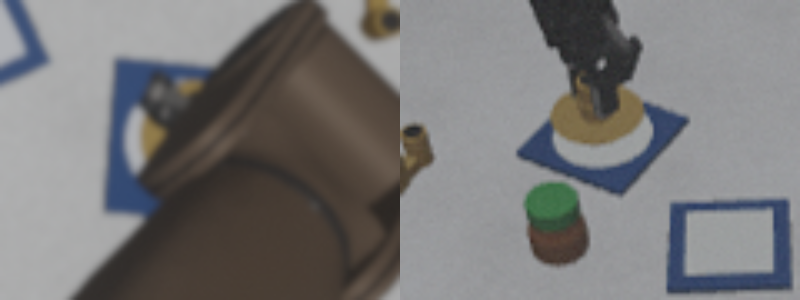

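The pan is level above its circle (600,125), clear of the jar at (555,222). I lower it.

Converted, 12 mm / 400 = 0.03, 11 mm / 400 = 0.0275.

Call:
send_rows(
  rows="0 0 0 0 0 0.01 -1;0 0 0 0 0 0.02 -1;0 0 0 0 0 0.025 -1;0 0 0 0 0 0.0275 -1;0 0 0 0 0 0.03 -1;0 0 0 0 0 0.03 -1",
)

```text
time: 14.9
eef_pos: [0.3949, -0.2687, 0.0523]
tcp_rot: [0.219, 0.976, 0.001, -0.001]
contact_force: [-7.1, 4.9, 13.1]
opening: 0.303
finger_force: 81.3
```

Call:
send_rows(
  rows="0 0 0 0 0 -0.0025 -0.35;0 0 0 0 0 -0.0025 -0.2;0 0 0 0 0 -0.0025 0.3;0 0 0 0 0 -0.0025 1;0 0 0 0 0 -0.0025 1;0 0 0 0 0 -0.075 1;0 0 0 0 0 -0.1625 1;0 0 0 0 0 -0.22 1",
)

```text
time: 15.9
eef_pos: [0.3954, -0.2692, 0.14]
tcp_rot: [0.219, 0.976, -0.001, 0.001]
contact_force: [0.8, 0.1, 0.1]
opening: 1.001
finger_force: 0.0
```

```bash
python3 go.py .650 -.152 .14 35 .65 -.152 .044 35
```

```text
t 15.9 p [ 0.3954 -0.2692  0.14  ] beta 64.7 tilt 0.12 op 1.001 ff 0.0 F [0.8 0.1 0.1] q6 -1.94
shift [-1.800e+02  2.148e+02  2.000e-01] dist 280 turn z 29.7
shift [-179.8  214.8   96.2] dist 296 turn z 29.7
```

Converted, 215 mm / 400 = 0.5375, -180 mm / 400 = -0.45, 29.7 degrees / 360 = 0.0825.

Call:
send_rows(
  rows="0 0 0.0139 -0.0625 0.075 -0.0125 1;0 0 0.0278 -0.1375 0.165 -0.0125 1;0 0 0.0417 -0.2175 0.26 -0.0125 1;0 0 0.0556 -0.3 0.3575 -0.0125 1;0 0 0.0694 -0.375 0.45 0 1;0 0 0.0825 -0.45 0.5375 0 1;0 0 0.0825 -0.45 0.5375 0 1;0 0 0.0825 -0.45 0.5375 0 1",
)

```text
time: 16.9
eef_pos: [0.649, -0.1513, 0.1377]
tcp_rot: [0.461, 0.887, -0.0, -0.001]
contact_force: [-0.4, -0.7, -0.1]
opening: 1.0
finger_force: 0.0
```

```bash
python3 go.py .650 -.152 .045 35
python3 - <<'E'
from m import *
p=shot('top');s=shot('scene')
print([b for b in blobs(p,.021,*BRASS)],[b for b in blobs(s,.021,*BRASS)])
a=cv2.resize(p['color'][100:190,285:405],(400,300));b=cv2.resize(s['color'][170:260,140:260],(400,300))
c=cv2.resize(p['color'][210:300,340:460],(400,300));d=cv2.resize(s['color'][115:205,150:270],(400,300))
cv2.imwrite('pics/k7.png',np.vstack([np.hstack([a,b]),np.hstack([c,d])])[:,:,::-1])
E
```

```text
t 16.9 p [ 0.649  -0.1513  0.1377] beta 35.0 tilt 0.09 op 1.0 ff 0.0 F [-0.4 -0.7 -0.1] q6 -0.99
shift [-1.3  0.6 92.7] dist 93 turn z 0.0
[(0.7255, -0.224, 47, 80, 90.0), (0.7008, -0.19, 13, 23, 35.5), (0.6859, -0.2284, 32, 11, 65.0), (0.6649, 0.1228, 40, 38, 71.6), (0.6429, -0.1822, 40, 76, 55.5), (0.5174, -0.4054, 27, 99, 1.4), (0.395, -0.2705, 76, 77, 90.0), (0.4105, -0.1283, 140, 283, 26.3)] [(0.657, 0.1195, 54, 41, 90.0), (0.6563, -0.1478, 83, 64, 54.9), (0.5199, -0.2209, 21, 10, 60.9), (0.5209, -0.4026, 46, 124, 1.4), (0.3848, -0.2616, 92, 56, 58.9)]
```

View pics/k7.png

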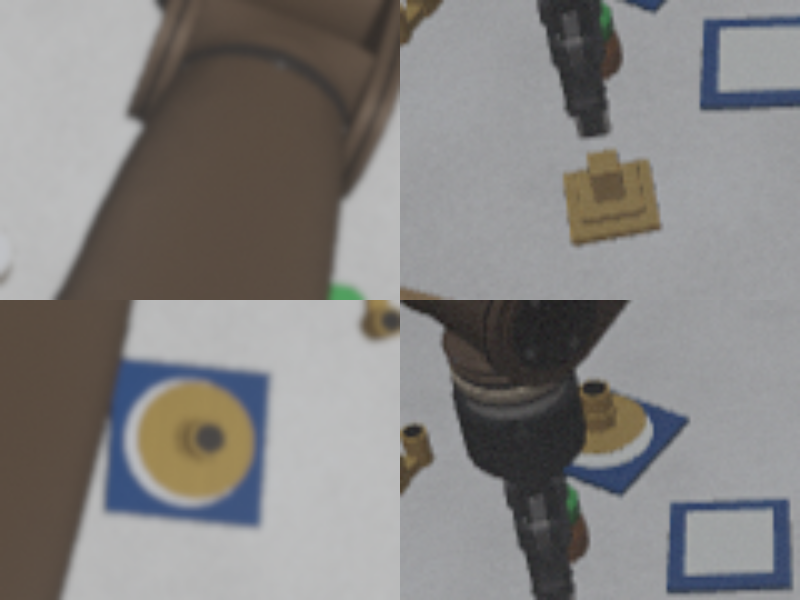

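The pan sits upright and centred on its pad (195,440 in the lower-left crop, measured (.395,-.270)). The gripper is lined up over the foot stem, so I descend.

Converted, 92 mm / 400 = 0.23, 75 mm / 400 = 0.1875.

Call:
send_rows(
  rows="0 0 0 -0.0025 0.0025 0.0625 1;0 0 0 -0.0025 0.0025 0.125 1;0 0 0 -0.0025 0.0025 0.1875 1;0 0 0 -0.0025 0.0025 0.23 1;0 0 0 -0.0025 0.0025 0.23 1;0 0 0 -0.0025 0.0025 0.23 -1;0 0 0 -0.0025 0.0025 0.23 -1;0 0 0 -0.0025 0.0025 0.23 -1",
)

```text
time: 18.0
eef_pos: [0.6516, -0.1517, 0.0474]
tcp_rot: [0.462, 0.887, 0.0, 0.001]
contact_force: [0.3, 0.3, -0.4]
opening: 0.378
finger_force: 0.0
```

Call:
send_rows(
  rows="0 0 0 0 0 0 -1;0 0 0 0 0 0 -1;0 0 0 0 0 0 -1;0 0 0 0 0 0 -1",
)

```text
time: 18.5
eef_pos: [0.6518, -0.1517, 0.0473]
tcp_rot: [0.462, 0.887, 0.0, 0.001]
contact_force: [1.0, 1.3, 5.9]
opening: 0.241
finger_force: 81.3
```

```bash
python3 go.py .650 -.152 .14 35
```

```text
t 18.5 p [ 0.6518 -0.1517  0.0473] beta 35.0 tilt 0.11 op 0.241 ff 81.3 F [1.  1.3 5.9] q6 -0.99
shift [  0.7  -1.6 -92.7] dist 93 turn z -0.0
```

Converted, -92 mm / 400 = -0.23, -65 mm / 400 = -0.1625.

Call:
send_rows(
  rows="0 0 0 0 0 -0.03 -1;0 0 0 0 0 -0.0875 -1;0 0 0 0 0 -0.1625 -1;0 0 0 0 0 -0.23 -1;0 0 0 0 0 -0.23 -1;0 0 0 0 0 -0.23 -1",
)

```text
time: 19.25
eef_pos: [0.65, -0.1512, 0.137]
tcp_rot: [0.462, 0.887, -0.0, -0.001]
contact_force: [-1.0, 0.3, -5.5]
opening: 0.244
finger_force: 80.1
```

```bash
python3 go.py .475 -.1085 .14 24.4
```

```text
t 19.25 p [ 0.65   -0.1512  0.137 ] beta 35.0 tilt 0.15 op 0.244 ff 80.1 F [-1.   0.3 -5.5] q6 -0.99
shift [ 135.3 -118.9   -2.5] dist 180 turn z 10.6
```

Converted, 135 mm / 400 = 0.3375, 128 mm / 400 = 0.32, 10.6 degrees / 360 = 0.0294.

Call:
send_rows(
  rows="0 0 0.0056 0.0375 -0.0325 0 -1;0 0 0.0111 0.1125 -0.1 0 -1;0 0 0.0167 0.1875 -0.165 0 -1;0 0 0.0222 0.2625 -0.2325 0 -1;0 0 0.0278 0.32 -0.28 0 -1;0 0 0.0294 0.3375 -0.2975 0 -1;0 0 0.0294 0.3375 -0.2975 0 -1;0 0 0.0294 0.3375 -0.2975 0.05 -1",
)

```text
time: 20.25
eef_pos: [0.479, -0.1105, 0.1202]
tcp_rot: [0.542, 0.841, 0.001, 0.003]
contact_force: [-0.5, 0.0, -4.2]
opening: 0.246
finger_force: 80.3
```

Converted, 50 mm / 400 = 0.125, 35 mm / 400 = 0.0875.

Call:
send_rows(
  rows="0 0 0 0 0 0.0375 -1;0 0 0 0 0 0.0875 -1;0 0 0 0 0 0.125 -1;0 0 0 0 0 0.125 -1;0 0 0 0 0 0.125 -1",
)

```text
time: 20.88
eef_pos: [0.4768, -0.1095, 0.0688]
tcp_rot: [0.542, 0.841, 0.0, 0.001]
contact_force: [-0.1, 0.4, -4.9]
opening: 0.245
finger_force: 79.9
```

```bash
python3 go.py .475 -.1085 .055 24.4;python3 - <<'E'
from h import *
s=shot('scene')
cv2.imwrite('pics/k8.png',cv2.resize(s['color'][120:225,185:325],(560,420))[:,:,::-1])
E
```

```text
t 20.88 p [ 0.4768 -0.1095  0.0688] beta 24.4 tilt 0.06 op 0.245 ff 79.9 F [-0.1  0.4 -4.9] q6 -0.86
shift [ 1.7 -1.3 13.8] dist 14 turn z -0.0
```

View pics/k8.png

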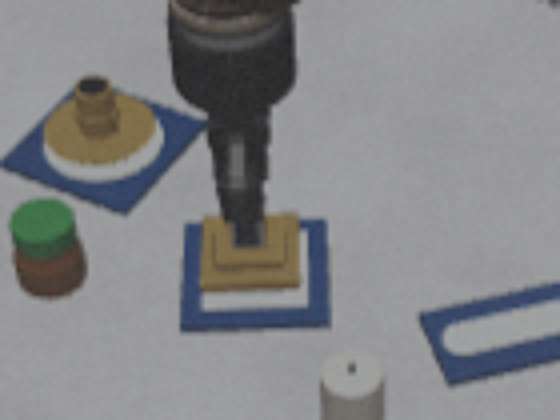

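The foot is aligned above its square (250,262 in the crop). I lower it.

Converted, 14 mm / 400 = 0.035, 13 mm / 400 = 0.0325.

Call:
send_rows(
  rows="0 0 0 0.005 -0.0025 0.01 -1;0 0 0 0.005 -0.0025 0.02 -1;0 0 0 0.005 -0.0025 0.0275 -1;0 0 0 0.005 -0.0025 0.0325 -1;0 0 0 0.005 -0.0025 0.035 -1;0 0 0 0.005 -0.0025 0.035 -1",
)

```text
time: 21.68
eef_pos: [0.4743, -0.1077, 0.0553]
tcp_rot: [0.542, 0.841, -0.0, -0.001]
contact_force: [-4.5, 1.6, 4.1]
opening: 0.245
finger_force: 81.4
```

Contact (force went from -4.9 to +4.1 N), so I release.

Converted, -90 mm / 400 = -0.225, -65 mm / 400 = -0.1625.

Call:
send_rows(
  rows="0 0 0 0 0 0 -0.45;0 0 0 0 0 0 -0.3;0 0 0 0 0 0 0.2;0 0 0 0 0 0 1;0 0 0 0 0 0 1;0 0 0 0 0 -0.075 1;0 0 0 0 0 -0.1625 1;0 0 0 0 0 -0.225 1",
)

```text
time: 22.68
eef_pos: [0.4749, -0.108, 0.1459]
tcp_rot: [0.542, 0.841, 0.0, 0.001]
contact_force: [-0.3, 0.4, 0.6]
opening: 1.0
finger_force: 0.0
```

```bash
python3 go.py .518 -.406 .14 88.7
```

```text
t 22.68 p [ 0.4749 -0.108   0.1459] beta 24.4 tilt 0.1 op 1.0 ff 0.0 F [-0.3  0.4  0.6] q6 -0.86
shift [-289.2  -83.8    6.2] dist 301 turn z -64.3
```

Converted, -289 mm / 400 = -0.7225, -275 mm / 400 = -0.6875, -64.3 degrees / 360 = -0.1786.

Call:
send_rows(
  rows="0 0 -0.0222 -0.075 -0.0225 0 1;0 0 -0.0472 -0.175 -0.05 0 1;0 0 -0.0722 -0.28 -0.0825 0 1;0 0 -0.0972 -0.3875 -0.1125 0 1;0 0 -0.1222 -0.495 -0.1425 0 1;0 0 -0.1472 -0.6 -0.1725 0 1;0 0 -0.1694 -0.6875 -0.2 0 1;0 0 -0.1786 -0.7225 -0.21 0.015 1",
)

```text
time: 23.68
eef_pos: [0.5174, -0.4083, 0.1387]
tcp_rot: [0.011, 1.0, -0.001, 0.001]
contact_force: [0.5, 0.0, 0.4]
opening: 1.006
finger_force: 0.0
```

Call:
send_rows(
  rows="0 0 0 0 0 0 1;0 0 0 0 0 0 1",
)

```text
time: 23.92
eef_pos: [0.5171, -0.4049, 0.138]
tcp_rot: [0.012, 1.0, 0.0, -0.0]
contact_force: [0.4, -0.2, 0.2]
opening: 1.0
finger_force: 0.0
```

```bash
python3 go.py .518 -.406 .027 88.7
python3 - <<'E'
from m import *
p=shot('top');s=shot('scene')
print([b for b in blobs(p,.018,*BRASS)])
a=cv2.resize(p['color'][160:250,390:510],(400,300));b=cv2.resize(s['color'][110:200,90:210],(400,300))
c=cv2.resize(p['color'][175:265,270:390],(400,300));d=cv2.resize(s['color'][145:235,190:310],(400,300))
cv2.imwrite('pics/k9.png',np.vstack([np.hstack([a,b]),np.hstack([c,d])])[:,:,::-1])
E
```

```text
t 23.93 p [ 0.5171 -0.4049  0.138 ] beta 88.7 tilt 0.06 op 1.0 ff 0.0 F [ 0.4 -0.2  0.2] q6 -2.37
shift [ -1.   -1.2 111. ] dist 111 turn z -0.0
[(0.666, 0.1235, 40, 37, 90.0), (0.5152, -0.2257, 35, 12, 53.5), (0.4996, -0.4062, 26, 66, 2.5), (0.4738, -0.1081, 62, 63, 65.2), (0.395, -0.271, 78, 78, 90.0), (0.4425, -0.399, 285, 202, 90.0)]
```

View pics/k9.png

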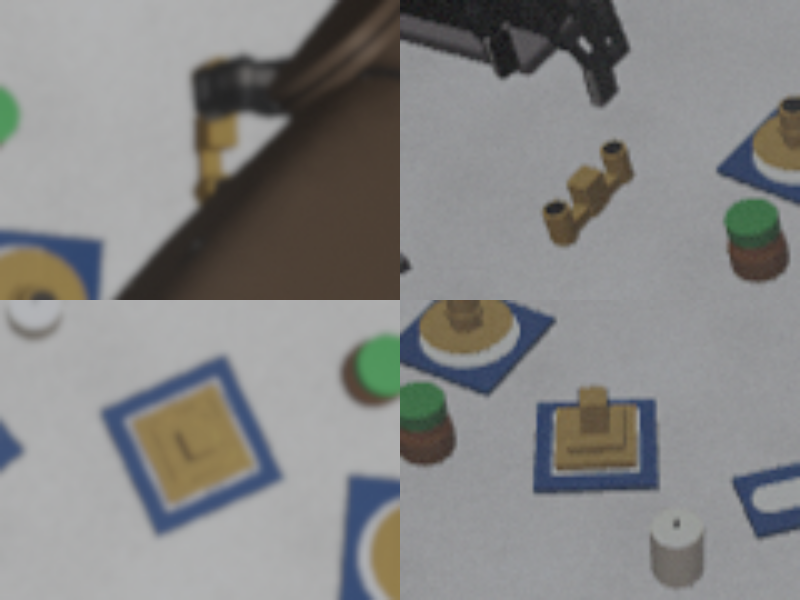

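The foot sits centred and turned to fit ((195,443) and (597,445), measured (.474,-.108)). The gripper is above the branch block, so I descend.

Converted, 110 mm / 400 = 0.275, 90 mm / 400 = 0.225.

Call:
send_rows(
  rows="0 0 0 -0.0025 -0.0025 0.075 1;0 0 0 -0.0025 -0.0025 0.15 1;0 0 0 -0.0025 -0.0025 0.225 1;0 0 0 -0.0025 -0.0025 0.275 1;0 0 0 -0.0025 -0.0025 0.275 1;0 0 0 -0.0025 -0.0025 0.275 -1;0 0 0 -0.0025 -0.0025 0.275 -1;0 0 0 -0.0025 -0.0025 0.275 -1",
)

```text
time: 25.02
eef_pos: [0.5187, -0.4072, 0.0295]
tcp_rot: [0.011, 1.0, -0.001, 0.001]
contact_force: [-0.7, 0.2, 0.3]
opening: 0.379
finger_force: 0.0
```

Call:
send_rows(
  rows="0 0 0 0 0 0 -1;0 0 0 0 0 0 -1;0 0 0 0 0 0 -1;0 0 0 0 0 0 -1",
)

```text
time: 25.52
eef_pos: [0.5187, -0.4068, 0.0294]
tcp_rot: [0.012, 1.0, -0.0, 0.0]
contact_force: [-0.3, 2.2, 5.8]
opening: 0.222
finger_force: 79.9
```

```bash
python3 go.py .518 -.406 .13 88.7
```

```text
t 25.52 p [ 0.5187 -0.4068  0.0294] beta 88.7 tilt 0.05 op 0.222 ff 79.9 F [-0.3  2.2  5.8] q6 -2.37
shift [   0.7    0.8 -100.6] dist 101 turn z -0.0
```

Call:
send_rows(
  rows="0 0 0 0 0 -0.03 -1;0 0 0 0 0 -0.0875 -1;0 0 0 0 0 -0.1625 -1;0 0 0 0 0 -0.2375 -1;0 0 0 0 0 -0.275 -1;0 0 0 0 0 -0.275 -1",
)

```text
time: 26.28
eef_pos: [0.5187, -0.4074, 0.1402]
tcp_rot: [0.011, 1.0, -0.001, 0.001]
contact_force: [0.1, 0.0, -4.8]
opening: 0.22
finger_force: 78.7
```

```bash
python3 go.py .52 -.17 .14 64 .456 .0773 .14 39
python3 - <<'E'
from h import *
s=shot('scene')
cv2.imwrite('pics/k10.png',cv2.resize(s['color'][80:200,80:240],(480,360))[:,:,::-1])
E
```

```text
t 26.27 p [ 0.5187 -0.4074  0.1402] beta 88.7 tilt 0.19 op 0.22 ff 78.7 F [ 0.1  0.  -4.8] q6 -2.37
shift [  4.2 237.3  -0.4] dist 237 turn z 24.7
shift [ 73.8 483.1  -1.1] dist 489 turn z 49.7
```

View pics/k10.png

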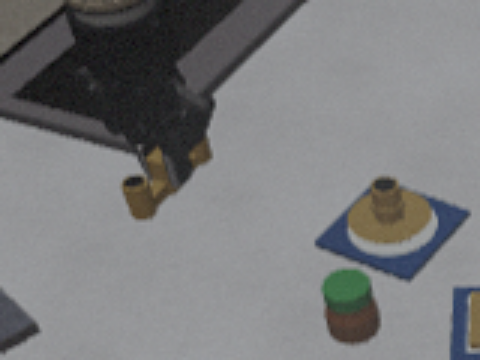

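The branch is held level at (165,180). That was the last picture allowed, so I check the rest numerically.

Converted, 280 mm / 400 = 0.7, 240 mm / 400 = 0.6, 29 degrees / 360 = 0.0806.

Call:
send_rows(
  rows="0 0 0.0056 0.0025 0.0375 0 -1;0 0 0.0139 0.005 0.1125 0 -1;0 0 0.025 0.005 0.2 0 -1;0 0 0.0361 0.0075 0.3 0 -1;0 0 0.0472 0.0075 0.4 0 -1;0 0 0.0583 0.01 0.5 0 -1;0 0 0.0694 0.0125 0.6 0 -1;0 0 0.0806 0.04 0.7 0 -1",
)

```text
time: 27.32
eef_pos: [0.5077, -0.1247, 0.1366]
tcp_rot: [0.263, 0.965, 0.0, -0.001]
contact_force: [0.2, -0.7, -3.7]
opening: 0.223
finger_force: 78.7
```

```bash
python3 go.py .456 .0773 .14 39
```

```text
t 27.32 p [ 0.5077 -0.1247  0.1366] beta 59.6 tilt 0.16 op 0.223 ff 78.7 F [ 0.2 -0.7 -3.7] q6 -1.47
shift [147. 148.  -3.] dist 209 turn z 20.6
```

Converted, 148 mm / 400 = 0.37, 147 mm / 400 = 0.3675, 20.6 degrees / 360 = 0.0572.

Call:
send_rows(
  rows="0 0 0.0111 0.0825 0.0825 0 -1;0 0 0.0222 0.165 0.165 0 -1;0 0 0.0333 0.2375 0.2375 0 -1;0 0 0.0444 0.3 0.3025 0 -1;0 0 0.0528 0.345 0.3475 0 -1;0 0 0.0572 0.3675 0.37 0 -1;0 0 0.0572 0.3675 0.37 0 -1;0 0 0.0572 0.3675 0.37 0 -1",
)

```text
time: 28.32
eef_pos: [0.456, 0.0752, 0.1376]
tcp_rot: [0.43, 0.903, -0.0, -0.001]
contact_force: [-0.3, -0.8, -3.6]
opening: 0.213
finger_force: 78.7
```

Call:
send_rows(
  rows="0 0 0 0 0 0.05 -1;0 0 0 0 0 0.1125 -1;0 0 0 0 0 0.175 -1;0 0 0 0 0 0.2125 -1;0 0 0 0 0 0.2125 -1;0 0 0 0 0 0.2125 -1",
)

```text
time: 29.08
eef_pos: [0.4573, 0.0753, 0.0542]
tcp_rot: [0.43, 0.903, 0.0, 0.001]
contact_force: [0.4, -0.7, -4.1]
opening: 0.22
finger_force: 78.7
```

```bash
python3 go.py .4557 .0773 .0365 39
```

```text
t 29.07 p [0.4573 0.0753 0.0542] beta 39.1 tilt 0.1 op 0.22 ff 78.7 F [ 0.4 -0.7 -4.1] q6 -0.74
shift [ 2.6 -0.1 17.7] dist 18 turn z 0.1
```

Converted, 17 mm / 400 = 0.0425, 16 mm / 400 = 0.04.

Call:
send_rows(
  rows="0 0 0 0.005 0 0.0125 -1;0 0 0 0.005 0 0.025 -1;0 0 0 0.005 0 0.035 -1;0 0 0 0.005 0 0.04 -1;0 0 0 0.005 0 0.0425 -1;0 0 0 0.005 0 0.0425 -1",
)

```text
time: 29.82
eef_pos: [0.4549, 0.0772, 0.0374]
tcp_rot: [0.43, 0.903, -0.001, -0.001]
contact_force: [-5.5, 0.4, 6.8]
opening: 0.216
finger_force: 80.4
```

Converted, -125 mm / 400 = -0.3125, -75 mm / 400 = -0.1875.

Call:
send_rows(
  rows="0 0 0 0 0 0 -0.5;0 0 0 0 0 0 -0.3;0 0 0 0 0 0 0.2;0 0 0 0 0 0 1;0 0 0 0 0 0 1;0 0 0 0 0 -0.075 1;0 0 0 0 0 -0.1875 1;0 0 0 0 0 -0.3125 1",
)

```text
time: 30.82
eef_pos: [0.4545, 0.0771, 0.162]
tcp_rot: [0.43, 0.903, -0.0, -0.001]
contact_force: [0.7, -0.3, -0.5]
opening: 1.002
finger_force: 0.0
```

Converted, 200 mm / 400 = 0.5, 160 mm / 400 = 0.4.

Call:
send_rows(
  rows="0 0 0 0.1 0.1 -0.05 1;0 0 0 0.2 0.2 -0.1 1;0 0 0 0.3 0.3 -0.15 1;0 0 0 0.4 0.4 -0.15 1;0 0 0 0.5 0.5 -0.15 1;0 0 0 0.5 0.5 -0.15 1;0 0 0 0.5 0.5 -0.15 1",
)

```text
time: 31.7
eef_pos: [0.4839, 0.3582, 0.2207]
tcp_rot: [0.43, 0.903, -0.001, -0.0]
contact_force: [0.2, -0.4, -0.2]
opening: 0.999
finger_force: 0.0
```

```bash
python3 - <<'E'
from m import *
p=shot('top');s=shot('scene')
for n,q in(('top',p),('scene',s)):
    print(n,'brass',[b for b in blobs(q,.02,*BRASS,mina=150)])
    for t in('branch','candle','jar'):
        for r in ctrl.look_for(q,t)[:1]: print(t,round(r['p'],2),world(q,r['position']).round(3))
DARK=((0,0,0),(180,255,62));d=np.array([np.cos(np.radians(-51)),np.sin(np.radians(-51))])*.041
for sg in(1,-1):
    X=np.r_[np.array([.456,.077])+sg*d,.042];o=[]
    for q in(p,s):
        u,v=map(int,np.round(pix(q,X)));r=8
        m=cv2.inRange(cv2.cvtColor(q['color'][v-r:v+r+1,u-r:u+r+1],cv2.COLOR_RGB2HSV),*DARK)
        n,l,st,ce=cv2.connectedComponentsWithStats(m);i=1+np.argmax(st[1:,4]);o.append(ce[i]+[u-r,v-r])
    print('cup',[x.round(4) for x in tri(p,o[0],s,o[1])])
E
python3 go.py
```

```text
top brass [(0.665, 0.123, 38, 40, 0.0), (0.4736, -0.1078, 62, 63, 65.1), (0.4553, 0.0781, 20, 94, 50.5), (0.3955, -0.2705, 77, 77, 90.0), (0.426, 0.4615, 252, 75, 90.0)]
branch 0.91 [0.454 0.077 0.038]
candle 0.8 [0.563 0.001 0.045]
jar 0.57 [ 0.52  -0.23   0.052]
scene brass [(0.656, 0.1195, 54, 41, 90.0), (0.4708, -0.1089, 93, 64, 65.5), (0.4496, 0.0764, 48, 112, 50.6), (0.3908, -0.2689, 78, 87, 1.6)]
branch 0.85 [0.461 0.081 0.032]
candle 0.76 [0.581 0.003 0.042]
jar 0.62 [ 0.535 -0.23   0.045]
t 32.1 p [0.4845 0.3578 0.2215] beta 39.0 tilt 0.02 op 1.0 ff 0.0 F [0.3 0.7 0.6] q6 -0.21Traceback (most recent call last):
  File "<stdin>", line 13, in <module>
    return _wrapfunc(a, 'argmax', axis=axis, out=out, **kwds)
    return bound(*args, **kwds)
ValueError: attempt to get argmax of an empty sequence
```

All four parts measure within about 3 mm and 1° of their silhouettes, and the candle and jar have not moved.

```bash
python3 -c "
from plant import ctrl
print(ctrl.sign_off())"
```

```text
the job is handed in; nothing more can be done
None
```

The job is handed in: all four brass parts were set down and released on their own pads, each within about 3 mm of centre, foot and branch turned to within about 1°, the candle stub and wax jar not moved, and about 32 s of the 120 s used; no verdict was returned.

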